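# Check the gas port with the push-on gauge

## Task

Take the hand-held pressure gauge out of its parking ring, push its socket squarely down over the tilted brass nipple of the heating unit until the sprung collar snaps past its hump and is fully home, without ramming it. The collar springs back if you let go, so keep holding the gauge pressed home: the job finishes while you are still holding it there. Leave the flask, the jar and the pen alone.

Things in the scene. Friction and masses are not known exactly. Their poses are not given: they have to be found in the camera images.
- gauge_grip (a point): Middle of the grey handle of the loose pressure gauge (about 0.2 kg). Handle: 34 x 34 mm square, sides along the point's x and y, 62 mm tall; 4 mm dial on top. z points from socket to dial (up as it stands). Below is a round steel socket, 30 mm outside, 40 mm long, with a bore 20 mm wide and 40 mm deep, open at the bottom. It stands socket down in the parking ring, at any yaw.
- gauge_mouth (a point): Centre of the open lower end (mouth) of the gauge's socket, 71 mm below gauge_grip along the gauge's axis; same axes as gauge_grip.
- park: Black rubber parking ring fixed to the bench, 52 mm outside, 39 mm inside, 14 mm high; the gauge stands loosely in it on the bench. Origin at the centre of its underside.
- unit: Grey heating unit fixed to the bench. Origin on the bench under the middle of the port's sloping face, which is 65 mm up and faces the unit's -x (roughly the robot) and up. The base is 26 mm high, x -45 to 85, y -235 to 65 mm; the port's block is 70 mm square. A dark heater block 80 x 80 mm, 126 mm high (146 mm with its stud), stands at x 30, y -170 mm.
- nipple: Brass nipple, a stem 16 mm in diameter and 44 mm long with a tapered tip (8 mm at the end), standing square on the port's sloping face. Origin at its foot in the face; z runs out along the stem, 30 degrees from vertical, leaning to the unit's -x. The steel collar slides on it. Pushed with over 20 N the stem itself yields inwards, 1 mm per 5 N, up to 5 mm.
- nipple_tip (a point): Centre of the tip of the nipple, 44 mm from its foot; same axes as the nipple.
- collar_top (a point): Centre of the upper face of the sprung steel collar round the nipple (32 mm outside, 12 mm high); z along the nipple. At rest it is 22.5 mm from the nipple's foot, fully pressed 12.5 mm. The mouth of the gauge's socket bears on this face.
- collar (a joint): How far the collar is pushed down along the nipple towards the port: 0 m at rest, 0.010 m fully home on its stop. It takes about 17 N to start, then gives way over the hump half-way (snaps through); about 8 N keeps it home. It springs back to 0 when let go.
- flask_mid (a point): Glass conical flask, 72 mm across at the foot, 108 mm high; point half-way up.
- jar_mid (a point): Brown glass jar, 54 mm across, 75 mm high; point half-way up.
- pen_mid (a point): White marker pen lying on the bench, 120 mm long (along x), 15 mm thick; point at its middle.
Not all that is in view belongs to the job. There is more than one size of the part that bears gauge_grip; the job needs the smallest.

How it is judged:
On the way, in this order (a step that is already met when the one before it is completed fails the run):
1. the gauge is lifted clear of its parking ring (height (world z) of gauge_mouth above 0.025 m and contact force between the fingers and gauge above 4 N), for 0.1 s.
2. the socket is over the nipple, square, with the collar not yet pressed (z of gauge_mouth in the frame of nipple between 0.005 and 0.038 m and distance between gauge_mouth and collar_top below 0.018 m and angle between the z axis of gauge_mouth and the z axis of nipple, either way round below 0.25 rad and value of joint collar below 0.005 m).
3. the collar has snapped home under the square socket (value of joint collar above 0.0085 m and angle between the z axis of gauge_mouth and the z axis of nipple, either way round below 0.12 rad and distance between gauge_mouth and collar_top below 0.005 m and contact force between gauge and nipple above 4 N), for 0.3 s.
At the end, for the whole second after the job is handed in: The gripper still holds the gauge (over 4 N on it) and presses it on the nipple (over 4 N): socket within 0.12 rad of the nipple's axis, its mouth within 5 mm of the collar's face centre, and the collar pushed at least 8.5 mm of its 10 mm, all through the last second (all of step 3 and contact force between the fingers and gauge above 4 N); the arm keeps its last pose, push and grip.
It fails at once if the flask is disturbed (moved over 15 mm) (distance of flask_mid from where it was at the start of the episode above 0.015 m).
It fails at once if the jar is disturbed (moved over 15 mm) (distance of jar_mid from where it was at the start of the episode above 0.015 m).
It fails at once if the pen is disturbed (moved over 15 mm) (distance of pen_mid from where it was at the start of the episode above 0.015 m).
It fails at once if the gauge is rammed on the nipple (over 60 N) (contact force between gauge and nipple above 60 N).
It also fails if it takes over 43 s, if anything falls off the work surface, if the arm or the gripper's body presses on something with over 40 N, if the wrist force passes 120 N, or if a joint passes its speed limit or range.

## Robot

A 6-joint arm with a two-finger parallel gripper is mounted at the origin on the work surface. World frame = base frame: x ahead of the robot, y to its left, z up, the work surface at z = 0. Lengths are in m, angles in rad, forces in N, time in s.
With the tool pointing down it reaches from about 0.3 to 0.875 m from the base axis. Payload 6.4 kg.
Tool frame: the origin (TCP) lies where the fingers leave the gripper's body, on its centre line; the fingertips stand 73 mm ahead of it and the grasp point (between the pads) lies 54 mm ahead of it (ctrl.pinch_z is the distance from the TCP to the grasp point, in m); z points along the fingers, y is the direction in which the jaws open and shut (so a half turn about z gives the same grasp; the last joint's range is limited). The gripper opens to 85 mm and grips with 20 to 120 N. Pads are 22 mm wide; open, the fingers measure 114 mm over their backs; the gripper's body (76 mm by 85 mm) begins 54 mm behind the grasp point. The pads swing forward as they close: fully open they stand 13 mm farther back than shut.
Start: joints at [-1.494, 0.181, 1.607, -0, 1.354, -0.206], TCP at [0.16, -0.552, 0.304] pointing down, gripper open.
Joint ranges: [-2.99, 2.99], [-0.89, 2.07], [0.3, 2.58], [-1.14, 4.28], [0, 2.63], [-3.12, 3.12]. Speed limits (rad/s): [2.57, 2.57, 3.01, 3.14, 3.14, 3.14].

## Interface

Orientations are given as a unit quaternion [w, x, y, z].
In Python, from bench import ctrl, camera, camera_model gives the robot as it stands.
- The arm moves only by the tool arm_command, never from a script. Its argument "series" is a list of rows, each a list of 7 numbers: the shift along the tool's x, y, z in m, then the turn, a rotation vector about the tool's x, y, z in degrees, then the finger opening in m, from 0 to 0.0854. In form: [[tx, ty, tz, rx, ry, rz, gripper], ...]. A call has exactly 5 rows; each row is the pose to reach, as a shift and turn from the pose commanded when the call began, along the tool's axes at that moment; what a row does not reach only later rows make up. A row lasts 1/10 s, in which the tool goes at most 50 mm and 8.59 degrees, less where a joint would pass 70% of its speed; a pose out of reach is approached as far as the arm can. A call with a gripper value outside its range is refused whole. The fingers move at their own pace and stop on an object; the grip force is fixed at half the most. Time passes only in rows, so rows that repeat a pose let the fingers close, or fill a call up. It gives the time, the measured TCP pose, the force and the opening at its end, in the units of the state.
- ctrl.get_obs(): the state, without advancing time (a new reading comes with each control period).
- camera(name): name is "scene" or "top" or "wrist"; returns (picture, depth): 480x640x3 uint8, red, green, blue; 480x640 float32, m along the optical axis (not along the pixel's ray), 0 where there is no reading.
- camera_model(name): a dict with "K" (3x3 intrinsics, pixels), "position" and "attitude" of the camera in the world. Camera axes: x right, y down, z forward; pixel columns grow to the right and rows downward; lengths in m; the calibration is good to about 2 mm. A picture is of the moment at which its call begins: read the wrist's pose just before it. camera_model takes no time and is no camera call; for the wrist camera it gives the pose at the moment of the call.
- ctrl.hand_in(): hands the job in, once; it reports no verdict.
The state is a dict: "time_s": time; "q": joint angles; "dq": joint speeds; "joint_efforts": joint torques, N m; "eef_pos": TCP position; "eef_rot": TCP orientation; "wrist_force": force on the tool from outside, world axes, zero at the start; "torque": the same for the moment, N m; "opening": opening from 0.0 (shut) to 1.0 (fully open).
Only numpy, scipy, OpenCV 4.12 (cv2) and the standard library are available. Lean on these libraries where they do the work, as an engineer would, in place of code of your own. Each camera call takes 0.05 s, during which the arm holds its last target. There are 200 camera calls.

## Working session

There is one attempt and no reset: what is moved stays moved. The work goes in short steps, Python scripts to look and compute and a tool call to move; the robot and the scene stay as the last step left them, time stands still between calls to the robot, and variables do not carry over. Pictures are saved under pics/ and viewed, about 8 in all and at most 12, crops included, and the job is handed in when it is done.

Besides the shell and the picture viewer there is one more tool, called by a JSON object that holds its "name" and its "arguments". arm_command: Moves the arm, as the interface text tells. Its arguments: {"type":"object","properties":{"series":{"type":"array","items":{"type":"array","items":{"type":"number"}}}},"required":["series"]}

```bash
ls; mkdir -p pics; python3 - <<'E'
from bench import ctrl,camera,camera_model
import cv2,numpy as np
print(ctrl.get_obs())
for n in("scene","top"):
    m=camera_model(n);print(n,m)
    p,d=camera(n);cv2.imwrite(f"pics/{n}0.png",p[:,:,::-1]);np.savez(f"{n}0.npz",p=p,d=d,**m)
E
```

```text
pics
{'time_s': 0.0, 'q': array([-1.49427442e+00,  1.81541065e-01,  1.60802217e+00, -2.06109662e-05,
        1.35377226e+00, -2.06278931e-01]), 'dq': array([ 0.0001738 , -0.00124583,  0.00086329, -0.00102181,  0.00125162,
        0.00022402]), 'joint_efforts': array([ 1.11530717e-03, -4.44869971e+01, -3.51333153e+01, -1.82551657e-04,
        9.06448171e-03, -7.70507796e-06]), 'eef_pos': array([ 0.16044177, -0.55171656,  0.30297717]), 'eef_rot': array([-8.70243215e-04,  9.90018917e-01,  1.40931845e-01,  4.64564185e-05]), 'wrist_force': array([ 0.10398599,  0.72314999, -0.62953579]), 'torque': array([0.03722393, 0.06231113, 0.00614616]), 'opening': 1.0005760041798426}
scene {'K': array([[580.49350358,   0.        , 326.06978842],
       [  0.        , 580.49350358, 237.40969859],
       [  0.        ,   0.        ,   1.        ]]), 'position': array([1.11997547, 0.64448003, 0.58919425]), 'attitude': array([-0.18245994,  0.35657623,  0.8076603 , -0.43272001])}
top {'K': array([[561.8006622 ,   0.        , 315.91713314],
       [  0.        , 561.8006622 , 244.05383766],
       [  0.        ,   0.        ,   1.        ]]), 'position': array([0.41710786, 0.15477051, 1.09000441]), 'attitude': array([ 0.04696878, -0.70533296,  0.70561753, -0.04902299])}
```

View pics/scene0.png

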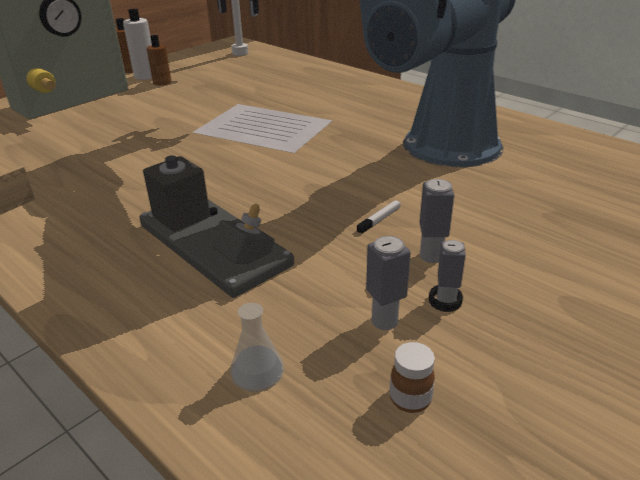

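View pics/top0.png

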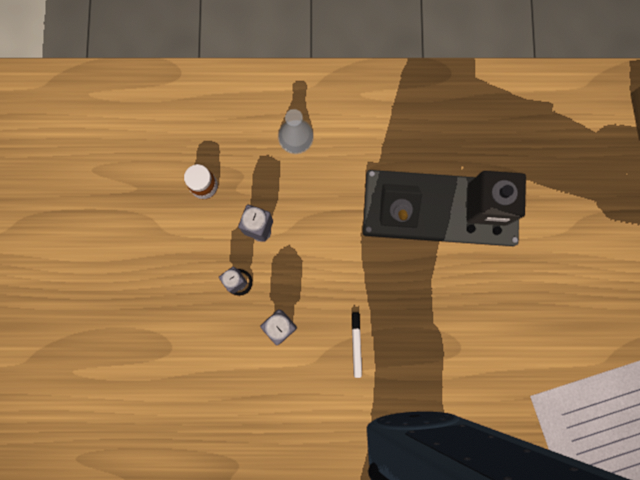

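The scene shows the smallest gauge in the black ring at scene (451,270), top (235,280). The two larger gauges stand at top (256,222) and (278,327). The port with its nipple is at top (402,210), and the heater at (500,195).

```bash
cat > h.py <<'E'
import numpy as np,cv2
from scipy.spatial.transform import Rotation as R
def rot(q): return R.from_quat(np.roll(q,-1))
def cloud(d,m):
    v,u=np.mgrid[0:480,0:640]; K=m["K"]
    c=np.dstack([(u-K[0,2])/K[0,0]*d,(v-K[1,2])/K[1,1]*d,d])
    return c@rot(m["attitude"]).as_matrix().T+m["position"]
def ray(uv,z,m):
    K=m["K"];uv=np.atleast_2d(np.asarray(uv,float))
    r=np.c_[(uv[:,0]-K[0,2])/K[0,0],(uv[:,1]-K[1,2])/K[1,1],np.ones(len(uv))]@rot(m["attitude"]).as_matrix().T
    return m["position"]+r*((z-m["position"][2])/r[:,2])[:,None]
def project(P,m):
    c=(np.atleast_2d(P)-m["position"])@rot(m["attitude"]).as_matrix()
    return c[:,:2]/c[:,2:]*m["K"][[0,1],[0,1]]+m["K"][:2,2]
E
python3 - <<'E'
from h import *
for n in("top","scene"):
    f=dict(np.load(n+"0.npz"));P=cloud(f["d"],f);ok=f["d"]>0
    print(n)
    def box(u0,u1,v0,v1,z0,z1):
        M=np.zeros((480,640),bool);M[v0:v1,u0:u1]=1
        return M&ok&(P[...,2]>z0)&(P[...,2]<z1)
    def rect(M,lab):
        q=P[M]; 
        if len(q)<5: print(lab,len(q));return
        r=cv2.minAreaRect((q[:,:2]*1000).astype(np.float32))
        print(lab,len(q),"med",q.mean(0).round(4),"rect",np.round(r[0],1),np.round(r[1],1),round(r[2],1))
    if n=="top":
        rect(box(215,260,260,300,.085,.12),"dial")
        for z0,z1 in((.085,.2),):
            rect(box(235,280,195,250,z0,z1),"big1");rect(box(255,305,300,350,z0,z1),"big2")
        rect(box(340,540,150,260,.018,.034),"base")
        rect(box(460,540,150,260,.115,.135),"heater")
        rect(box(370,440,170,240,.04,.11),"port")
        rect(box(170,225,150,205,.06,.09),"jar"); rect(box(270,320,100,160,.02,.12),"flask")
        z=P[box(385,425,190,235,.03,.15)];print("max z near nipple",np.sort(z[:,2])[-20:].round(3))
    else:
        rect(box(435,470,235,310,.085,.12),"dial");rect(box(240,270,198,240,.06,.13),"nip")
    hsv=cv2.cvtColor(f["p"],cv2.COLOR_RGB2HSV)
    # brass
    s=(slice(190,240),slice(385,425)) if n=="top" else (slice(195,240),slice(235,275))
    m=(hsv[s][...,1]>120)&(hsv[s][...,2]>90)
    v,u=np.nonzero(m);print("brass px",len(u),u.mean()+s[1].start,v.mean()+s[0].start,P[s][m].mean(0))
    c=cv2.resize(f["p"][s[0].start-30:s[0].stop+30,s[1].start-40:s[1].stop+40,::-1],None,fx=4,fy=4,interpolation=cv2.INTER_NEAREST)
    cv2.imwrite(f"pics/c_{n}.png",c)
a=cv2.imread("pics/c_top.png");b=cv2.imread("pics/c_scene.png");h=min(len(a),len(b))
w=np.hstack([a[:h],b[:h]]);w=w if w.shape[1]<=800 else cv2.resize(w,(800,int(800*h/w.shape[1])));cv2.imwrite("pics/c.png",w);print(w.shape)
E
```

```text
top
dial 395 med [0.4895 0.3012 0.1035] rect [489.9 302.6] [34.  34.2] 35.7
big1 815 med [0.5865 0.2579 0.1333] rect [589.8 259.9] [45.8 45.7] 69.9
big2 746 med [0.4065 0.2164 0.1377] rect [406.5 217.4] [45.4 45.1] 41.9
base 6129 med [ 0.6279 -0.0726  0.0263] rect [634.9 -91.5] [300.8 131.4] 85.9
heater 1922 med [ 0.6368 -0.1735  0.1265] rect [ 639.1 -176.5] [81.5 81.1] 85.6
port 1614 med [ 0.6284 -0.0033  0.0695] rect [633.7  -5.9] [70.5 82.5] 85.8
jar 558 med [0.6797 0.3724 0.0745] rect [680.9 372.8] [47.1 46.7] 88.8
flask 925 med [0.7737 0.1923 0.0634] rect [778.  192.3] [55.4 63.6] 8.9
max z near nipple [0.104 0.104 0.104 0.104 0.104 0.104 0.104 0.105 0.105 0.105 0.105 0.105
 0.106 0.106 0.106 0.107 0.107 0.107 0.107 0.108]
brass px 73 399.9178082191781 222.2054794520548 [0.59158026 0.00144738 0.09476669]
scene
dial 568 med [0.4985 0.3095 0.1   ] rect [492.1 306. ] [37. 34.] 35.7
nip 595 med [0.6244 0.0096 0.0805] rect [622.3   8.7] [81.4 39.6] 50.9
brass px 79 251.84810126582278 212.22784810126583 [6.12392076e-01 2.90874115e-07 9.43427502e-02]
(350, 800, 3)
```

View pics/c.png

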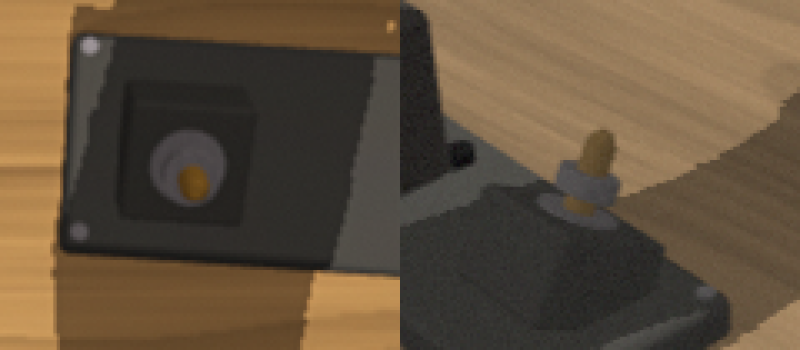

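Top crop: brass tip at about (195,183), with the collar and white port face round it. The unit's pose agrees with the heater to within 1 mm (yaw -4.1°, origin about 0.621, -0.005). Next I work out the move to above the gauge.

```bash
cat >> h.py <<'E'
def delta(pos,Rt,o):
    "tool-frame shift mm and turn deg from the measured pose to target"
    r=rot(o["eef_rot"]);return (r.inv().apply(np.array(pos)-o["eef_pos"])*1000).round(1),(r.inv()*Rt).as_rotvec(degrees=True).round(2)
def tool(z,xang):
    "tool orientation with z axis z, x axis nearest heading xang deg"
    z=np.array(z)/np.linalg.norm(z);x=np.array([np.cos(np.radians(xang)),np.sin(np.radians(xang)),0]);x-=z*(x@z);x/=np.linalg.norm(x)
    return R.from_matrix(np.c_[x,np.cross(z,x),z])
E
python3 - <<'E'
from h import *
from bench import ctrl,camera_model
o=ctrl.get_obs();print(ctrl.pinch_z)
print(delta([.4905,.3035,.26],tool([0,0,-1],35.7),o))
m=camera_model("wrist");r=rot(o["eef_rot"]);print(r.inv().apply(m["position"]-o["eef_pos"]),(r.inv()*rot(m["attitude"])).as_matrix().round(3))
E
```

```text
0.0539
(array([ 555.6, -729.1,   44.4]), array([ -0.08,  -0.03, -19.5 ]))
[ 0.07682235 -0.00048658 -0.06991675] [[-0.    -0.954 -0.3  ]
 [ 1.    -0.    -0.   ]
 [ 0.    -0.3    0.954]]
```

{"name": "arm_command", "arguments": {"series": [[0.028, -0.0365, 0.002, 0, 0, 0, 0.085], [0.056, -0.073, 0.004, 0, 0, 0, 0.085], [0.083, -0.1095, 0.006, 0, 0, 0, 0.085], [0.111, -0.146, 0.008, 0, 0, 0, 0.085], [0.139, -0.1825, 0.01, 0, 0, 0, 0.085]]}}

```text
time_s: 0.6
eef_pos: [0.2432, -0.3362, 0.2933]
eef_rot: [-0.0, 0.99, 0.141, 0.0]
wrist_force: [0.5, -0.3, 0.2]
opening: 0.997
```

{"name": "arm_command", "arguments": {"series": [[0.028, -0.0365, 0.002, 0, 0, 0, 0.085], [0.056, -0.073, 0.004, 0, 0, 0, 0.085], [0.083, -0.1095, 0.006, 0, 0, 0, 0.085], [0.111, -0.146, 0.008, 0, 0, 0, 0.085], [0.139, -0.1825, 0.01, 0, 0, 0, 0.085]]}}

```text
time_s: 1.1
eef_pos: [0.3256, -0.1223, 0.2838]
eef_rot: [0.0, 0.99, 0.141, 0.0]
wrist_force: [0.4, -0.4, -0.2]
opening: 0.995
```

{"name": "arm_command", "arguments": {"series": [[0.028, -0.0365, 0.002, 0, 0, 0, 0.085], [0.056, -0.073, 0.004, 0, 0, 0, 0.085], [0.083, -0.1095, 0.006, 0, 0, 0, 0.085], [0.111, -0.146, 0.008, 0, 0, 0, 0.085], [0.139, -0.1825, 0.01, 0, 0, 0, 0.085]]}}

```text
time_s: 1.6
eef_pos: [0.4082, 0.0921, 0.2738]
eef_rot: [0.0, 0.99, 0.141, 0.0]
wrist_force: [0.6, -0.7, 0.1]
opening: 0.995
```

{"name": "arm_command", "arguments": {"series": [[0.028, -0.0365, 0.002, 0, 0, -5, 0.085], [0.056, -0.073, 0.004, 0, 0, -10, 0.085], [0.083, -0.1095, 0.006, 0, 0, -15, 0.085], [0.111, -0.146, 0.008, 0, 0, -19.5, 0.085], [0.139, -0.1825, 0.01, 0, 0, -19.5, 0.085]]}}

```text
time_s: 2.1
eef_pos: [0.4908, 0.306, 0.2633]
eef_rot: [0.0, 0.951, 0.308, -0.0]
wrist_force: [0.9, -0.9, 0.3]
opening: 0.997
```

```bash
cat > look.py <<'E'
import sys
from h import *
from bench import ctrl,camera,camera_model
def look(tag):
    o=ctrl.get_obs();m=camera_model("wrist");p,d=camera("wrist")
    cv2.imwrite(f"pics/{tag}.png",p[:,:,::-1]);np.savez(f"{tag}.npz",p=p,d=d,**m)
    print(o["time_s"],o["eef_pos"].round(4),o["q"].round(3));return o,m,p,d
E
python3 - <<'E'
from look import *
o,m,p,d=look("w1")
P=cloud(d,m);M=(d>0)&(P[...,2]>.094)&(P[...,2]<.115)&(np.hypot(P[...,0]-.49,P[...,1]-.303)<.04)
q=P[M];print(len(q),q.mean(0),cv2.minAreaRect((q[:,:2]*1000).astype(np.float32)))
E
```

```text
2.1 [0.4908 0.306  0.2633] [ 0.352  0.227  1.637 -0.     1.278  1.297]
2525 [0.49345386 0.30562976 0.10381745] ((492.019775390625, 304.48834228515625), (33.69797897338867, 34.052486419677734), 35.88144302368164)
```

View pics/w1.png

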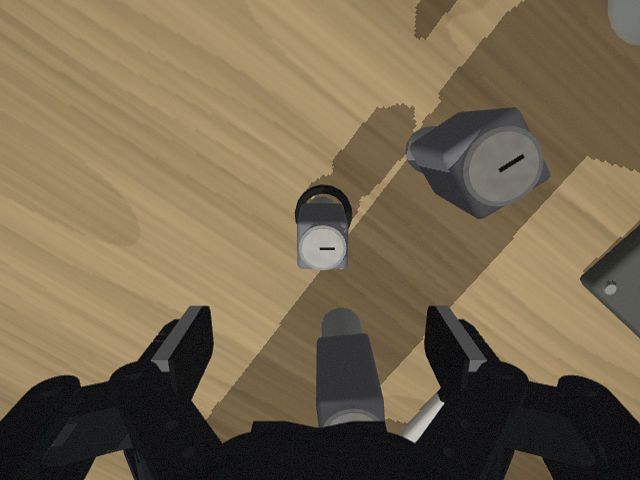

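The dial is at pixel (323,247), centred between the fingers, and the world fix is (0.492, 0.3045) at yaw 35.9°. Descending and gripping.

{"name": "arm_command", "arguments": {"series": [[0, 0.002, 0.03, 0, 0, 0, 0.06], [0, 0.002, 0.06, 0, 0, 0, 0.06], [0, 0.002, 0.09, 0, 0, 0, 0.06], [0, 0.002, 0.115, 0, 0, 0, 0.06], [0, 0.002, 0.134, 0, 0, 0, 0.06]]}}

```text
time_s: 2.65
eef_pos: [0.4907, 0.3019, 0.1275]
eef_rot: [0.0, 0.952, 0.307, -0.002]
wrist_force: [-0.2, -0.5, 1.3]
opening: 0.701
```

{"name": "arm_command", "arguments": {"series": [[0, 0, 0, 0, 0, 0, 0.06], [0, 0, 0, 0, 0, 0, 0.02], [0, 0, 0, 0, 0, 0, 0.0], [0, 0, 0, 0, 0, 0, 0.0], [0, 0, 0, 0, 0, 0, 0.0]]}}

```text
time_s: 3.15
eef_pos: [0.4926, 0.3026, 0.1312]
eef_rot: [-0.0, 0.952, 0.307, 0.001]
wrist_force: [0.6, 0.3, 2.7]
opening: 0.392
```

{"name": "arm_command", "arguments": {"series": [[0, 0, 0, 0, 0, 0, 0], [0, 0, -0.01, 0, 0, 0, 0], [0, 0, -0.03, 0, 0, 0, 0], [0, 0, -0.06, 0, 0, 0, 0], [0, 0, -0.08, 0, 0, 0, 0]]}}

```text
time_s: 3.65
eef_pos: [0.4919, 0.3024, 0.2117]
eef_rot: [-0.0, 0.952, 0.307, 0.0]
wrist_force: [0.5, 0.8, -2.9]
opening: 0.386
```

```bash
python3 - <<'E'
from h import *
from bench import ctrl
o=ctrl.get_obs();r=rot(o["eef_rot"])
n=np.array([-.4987,.0358,.866]);foot=np.array([.621,-.0053,.065])
a=np.cross([0,0,-1],-n);a/=np.linalg.norm(a);Rt=R.from_rotvec(a*np.radians(30))*r
for L in (.23,.2):print(delta(foot+n*L,Rt,o),(foot+n*L).round(4))
E
```

```text
(array([-163. ,  251.6,  -52.5]), array([-1.921e+01,  2.304e+01, -1.000e-02])) [0.5063 0.0029 0.2642]
(array([-151.5,  261.2,  -26.5]), array([-1.921e+01,  2.304e+01, -1.000e-02])) [0.5213 0.0019 0.2382]
```

{"name": "arm_command", "arguments": {"series": [[0, 0, -0.03, 0, 0, 0, 0], [-0.01, 0.016, -0.055, 0, 0, 0, 0], [-0.032, 0.05, -0.065, 0, 0, 0, 0], [-0.056, 0.088, -0.065, 0, 0, 0, 0], [-0.08, 0.125, -0.065, 0, 0, 0, 0]]}}

```text
time_s: 4.15
eef_pos: [0.4994, 0.1529, 0.2757]
eef_rot: [0.0, 0.952, 0.307, 0.0]
wrist_force: [0.6, -0.3, -2.6]
opening: 0.391
```

{"name": "arm_command", "arguments": {"series": [[-0.017, 0.025, 0.0, -3, 3.5, 0, 0], [-0.034, 0.05, 0.0, -7, 8.5, 0, 0], [-0.05, 0.076, 0.003, -11.1, 13.3, 0, 0], [-0.066, 0.101, 0.008, -15.2, 18.2, 0, 0], [-0.083, 0.127, 0.0125, -19.2, 23.04, 0, 0]]}}

```text
time_s: 4.65
eef_pos: [0.5058, 0.0018, 0.2626]
eef_rot: [0.098, 0.919, 0.296, 0.242]
wrist_force: [1.1, 0.4, -2.7]
opening: 0.387
```

```bash
python3 - <<'E'
from look import *
o,m,p,d=look("w2")
n=np.array([-.4987,.0358,.866]);foot=np.array([.621,-.0053,.065])
print("tool z vs -n deg",np.degrees(np.arccos(-n@rot(o["eef_rot"]).apply([0,0,1]))))
im=p[:,:,::-1].copy()
print("pred wrist",project([foot,foot+n*.0225,foot+n*.044],m).round(1))
ms=camera_model("scene");ps,ds=camera("scene");np.savez("s2.npz",p=ps,d=ds,**ms)
print("pred scene",project([foot,foot+n*.0225,foot+n*.044],ms).round(1))
tz=rot(o["eef_rot"]).apply([0,0,1]);print("mouth pred scene",project([o["eef_pos"]+tz*.131],ms))
c=cv2.resize(ps[110:260,170:330,::-1],None,fx=3,fy=3,interpolation=cv2.INTER_CUBIC)
w=np.hstack([cv2.resize(im[:,100:540],(413,450)),c[:, :387]]);cv2.imwrite("pics/w2b.png",w);print(w.shape)
E
```

```text
4.65 [0.5058 0.0018 0.2626] [-0.285 -0.192  2.138  0.168  0.685  0.56 ]
tool z vs -n deg 0.4985996407421194
pred wrist [[318.1 218.9]
 [318.1 226. ]
 [318.2 233.8]]
pred scene [[247.3 228.2]
 [251.7 215.8]
 [256.  203.7]]
mouth pred scene [[266.6830655  172.93238693]]
(450, 800, 3)
```

View pics/w2b.png

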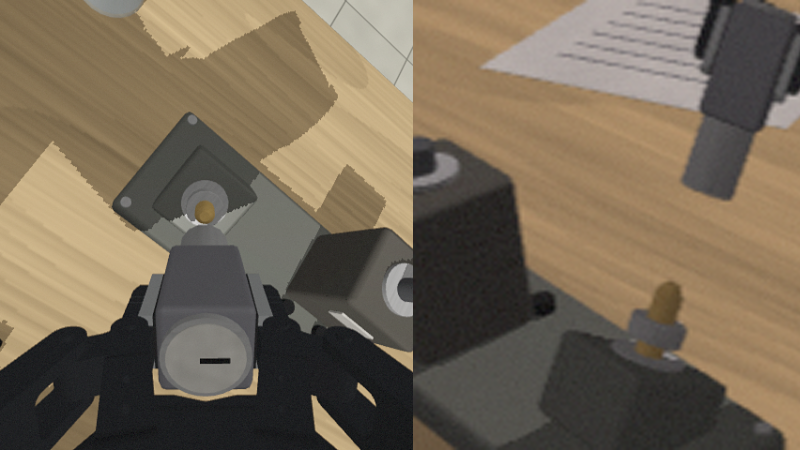

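Left half (wrist): the brass tip is at about (318,228), just beyond the socket and aligned with it in column. Right half (scene): tip at (256,205), against a prediction of (256,203.7), and mouth at about (269,173). I'll now fit the lateral offsets in the depth clouds, with both parts in the same camera.

```bash
cat > fit.py <<'E'
from h import *
from scipy.optimize import least_squares
n=np.array([-.4987,.0358,.866]);foot=np.array([.621,-.0053,.065])
def circ(Q,rad,c0=(0,0)):
    f=lambda c:np.hypot(Q[:,0]-c[0],Q[:,1]-c[1])-rad
    s=least_squares(f,c0,loss="soft_l1",f_scale=.001);return s.x*1000,len(Q),np.median(abs(f(s.x)))*1000
def run(names,pos,q):
    r=rot(q)
    for nm in names:
        f=dict(np.load(nm+".npz"));P=cloud(f["d"],f)[f["d"]>0]
        T=r.inv().apply(P-pos)          # tool frame
        k=(T[:,2]>.096)&(T[:,2]<.126)&(np.hypot(T[:,0],T[:,1])<.024)
        if k.sum()>30:print(nm,"socket",*circ(T[k],.015))
        k=(np.hypot(T[:,0],T[:,1])<.02)&(T[:,2]>.08)&(T[:,2]<.15)
        if k.sum(): print("  socket end z",np.percentile(T[k,2],[90,97,99.5])*1000)
        N=r.inv().apply(P-foot)            # same axes, at foot; z=-height
        k=(N[:,2]<-.0125)&(N[:,2]>-.0205)&(np.hypot(N[:,0],N[:,1])<.024)&(np.hypot(N[:,0],N[:,1])>.011)
        if k.sum()>20:print(nm,"collar",*circ(N[k],.016))
        k=(N[:,2]<-.026)&(N[:,2]>-.036)&(np.hypot(N[:,0],N[:,1])<.016)
        if k.sum()>10:print(nm,"stem",*circ(N[k],.008))
E
python3 - <<'E'
from fit import *
from bench import ctrl
o=ctrl.get_obs();run(["s2","w2"],o["eef_pos"],o["eef_rot"])
r=rot(o["eef_rot"]);print("TCP off axis, tool axes mm",r.inv().apply(foot-o["eef_pos"])*1000)
E
```

```text
s2 socket [-0.44829513 -0.18663461] 345 0.7608355789687181
  socket end z [125.21988564 128.71065685 129.78404692]
s2 collar [ 1.96112214 -1.46320509] 92 0.7945273526385518
s2 stem [ 1.42194096 -1.37575707] 58 0.7307840468752055
w2 socket [ 3.26076243 -0.31472823] 752 0.1496623579406598
  socket end z [125.68477955 128.02360736 128.94991577]
w2 collar [ 1.50002701 -0.29682963] 104 0.2378834492381167
w2 stem [ 1.90323175 -0.35399384] 74 0.09698894031970068
TCP off axis, tool axes mm [  5.42718991   0.25676761 227.61211702]
```

```bash
python3 - <<'E'
from fit import *
from bench import ctrl
o=ctrl.get_obs();r=rot(o["eef_rot"]);foot2=foot+r.apply([.0017,-.0008,0]);print(foot2.round(4))
a=np.cross(r.apply([0,0,1]),-n);Rt=R.from_rotvec(a)*r
print(delta(foot2+n*.185-Rt.apply([.001,0,0]),Rt,o))
# axis fits with edge rejection: x=a+b*(z-.111)
for nm in("s2","w2"):
    f=dict(np.load(nm+".npz"));d=f["d"];g=cv2.dilate(d,np.ones((3,3)))-cv2.erode(d,np.ones((3,3)))
    T=r.inv().apply(cloud(d,f)[(d>0)&(g<.02)]-o["eef_pos"]);k=(T[:,2]>.095)&(T[:,2]<.127)&(np.hypot(T[:,0],T[:,1])<.024);T=T[k]
    s=least_squares(lambda p:np.hypot(T[:,0]-p[0]-p[1]*(T[:,2]-.111),T[:,1]-p[2]-p[3]*(T[:,2]-.111))-.015,[0]*4,loss="soft_l1",f_scale=.001)
    print(nm,len(T),"x,slope,y,slope",s.x.round(4),np.abs(s.fun).mean())
E
```

```text
[ 0.6218 -0.0037  0.0654]
(array([ 5.6, -0.5, 42.6]), array([ 0.02,  0.16, -0.  ]))
s2 314 x,slope,y,slope [-0.0004 -0.006  -0.0001 -0.0142] 0.001155664105763951
w2 726 x,slope,y,slope [ 0.0315 -0.056  -0.0005  0.039 ] 0.002014893174761931
```

{"name": "arm_command", "arguments": {"series": [[0.001, 0, 0.009, 0, 0, 0, 0], [0.0025, 0, 0.018, 0, 0.1, 0, 0], [0.004, -0.0005, 0.027, 0, 0.16, 0, 0], [0.0056, -0.0005, 0.036, 0, 0.16, 0, 0], [0.0056, -0.0005, 0.0426, 0, 0.16, 0, 0]]}}

```text
time_s: 5.25
eef_pos: [0.532, 0.0057, 0.2263]
eef_rot: [0.096, 0.919, 0.297, 0.241]
wrist_force: [0.3, -0.9, -2.7]
opening: 0.393
```

{"name": "arm_command", "arguments": {"series": [[0, 0, 0, 0, 0, 0, 0], [0, 0, 0, 0, 0, 0, 0], [0, 0, 0, 0, 0, 0, 0], [0, 0, 0, 0, 0, 0, 0], [0, 0, 0, 0, 0, 0, 0]]}}

```text
time_s: 5.75
eef_pos: [0.5316, 0.0047, 0.2279]
eef_rot: [0.097, 0.919, 0.296, 0.242]
wrist_force: [-0.1, -0.3, -2.1]
opening: 0.394
```

```bash
python3 - <<'E'
from fit import *
from look import *
o,m,p,d=look("w3")
for n_ in("scene","top"):
    mm=camera_model(n_);pp,dd=camera(n_);np.savez(n_[0]+"3.npz",p=pp,d=dd,**mm)
    if n_=="scene": ps=pp
    else: pt=pp
r=rot(o["eef_rot"]);run(["s3","w3","t3"],o["eef_pos"],o["eef_rot"])
print("foot in tool",r.inv().apply(foot-o["eef_pos"])*1000,"n in tool",r.inv().apply(n), o["wrist_force"])
w=np.hstack([cv2.resize(ps[150:240,215:305,::-1],(400,400),interpolation=cv2.INTER_CUBIC),cv2.resize(p[150:310,240:400,::-1],(400,400))])
cv2.imwrite("pics/w3b.png",w)
E
```

```text
5.75 [0.5316 0.0047 0.2279] [-0.26  -0.065  2.107  0.174  0.588  0.567]
s3 socket [-0.37152202 -2.38778148] 344 0.8334100430926854
  socket end z [128.66946989 146.5279067  148.8452196 ]
s3 collar [ 1.7741739  -1.45748751] 93 0.7594329549858135
s3 stem [ 2.12936463 -1.27170968] 58 0.9548503164911719
w3 socket [-0.43505564 -1.13740767] 736 0.15763443732061747
  socket end z [125.31728767 128.85465209 130.5119528 ]
w3 collar [ 1.6283821  -0.28529111] 162 0.24029566053544205
t3 socket [-1.99065384 -0.55941903] 79 0.4082813220158792
  socket end z [125.22159765 129.1077992  130.73767507]
t3 collar [0.12556198 0.41096105] 26 0.5313194337537063
t3 stem [ 2.12918149 -0.13580276] 11 2.227576475740057
foot in tool [ -5.61500922   0.33473081 186.01477655] n in tool [ 3.13405121e-03  4.97208225e-04 -9.99964630e-01] [-0.13321077 -0.28545076 -2.14199931]
```

View pics/w3b.png

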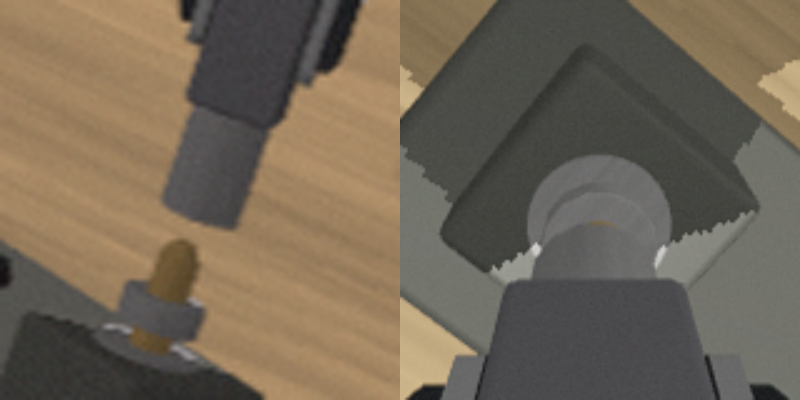

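Scene crop: the socket sits right of the nipple axis. All three cameras agree that the nipple is (-3.5, +1.25) mm from the socket in tool axes. I correct that first, then advance part-way.

{"name": "arm_command", "arguments": {"series": [[-0.0015, 0.0005, 0, 0, 0, 0, 0], [-0.0035, 0.00125, 0, 0, -0.18, 0, 0], [-0.0035, 0.00125, 0, 0, -0.18, 0, 0], [-0.0035, 0.00125, 0, 0, -0.18, 0, 0], [-0.0035, 0.00125, 0, 0, -0.18, 0, 0]]}}

```text
time_s: 6.4
eef_pos: [0.5297, 0.0017, 0.2266]
eef_rot: [0.097, 0.919, 0.296, 0.24]
wrist_force: [-0.1, 0.6, -2.2]
opening: 0.392
```

```bash
python3 - <<'E'
from fit import *
from look import *
o,m,p,d=look("w4")
for n_ in("scene","top"):
    mm=camera_model(n_);pp,dd=camera(n_);np.savez(n_[0]+"4.npz",p=pp,d=dd,**mm)
r=rot(o["eef_rot"]);run(["s4","w4","t4"],o["eef_pos"],o["eef_rot"])
print("foot in tool",r.inv().apply(foot-o["eef_pos"])*1000,"n in tool",r.inv().apply(n), o["wrist_force"])
E
```

```text
6.4 [0.5297 0.0017 0.2266] [-0.268 -0.067  2.111  0.176  0.589  0.559]
s4 socket [-0.48183973 -2.19451732] 334 0.8781624943695193
  socket end z [128.76237026 146.94494087 149.15507349]
s4 collar [ 1.4223974 -1.3405893] 91 0.7490365516502913
s4 stem [ 2.17575926 -1.75745119] 59 0.7144851362154712
w4 socket [-0.46915547 -1.11843372] 741 0.1615595478881935
  socket end z [125.50131168 129.1588238  130.77790643]
w4 collar [ 1.54089687 -0.3740263 ] 165 0.23086749891097422
w4 stem [ 2.06928649 -0.32030637] 82 0.10284436249651148
t4 socket [-1.94073515 -0.53209847] 76 0.3185144673255808
  socket end z [126.78944543 129.98575002 147.4222713 ]
t4 collar [0.05148677 0.27631281] 31 0.42907528652066584
t4 stem [0.38654872 0.27684758] 19 0.17651665882537604
foot in tool [ -1.31176579  -0.58510209 185.70348417] n in tool [-4.23434015e-04 -8.57650870e-05 -9.99969571e-01] [-0.10001679  0.58063876 -2.20767166]
```

Residual is (+0.7, +0.2) mm in all three views, well inside the bore clearance. Advancing to a mouth height of about 29 mm (step 2).

{"name": "arm_command", "arguments": {"series": [[0.0008, 0.0002, 0.003, 0, 0, 0, 0], [0.0008, 0.0002, 0.009, 0, 0, 0, 0], [0.0008, 0.0002, 0.015, 0, 0, 0, 0], [0.0008, 0.0002, 0.021, 0, 0, 0, 0], [0.0008, 0.0002, 0.026, 0, 0, 0, 0]]}}

```text
time_s: 7.05
eef_pos: [0.5434, 0.0011, 0.2035]
eef_rot: [0.097, 0.92, 0.296, 0.239]
wrist_force: [-0.6, -0.1, -2.4]
opening: 0.389
```

```bash
cat > f.py <<'E'
from fit import *
from bench import ctrl
o=ctrl.get_obs();r=rot(o["eef_rot"])
print(o["time_s"],"foot in tool",(r.inv().apply(foot-o["eef_pos"])*1000).round(2),"n",r.inv().apply(n).round(4),"F tool",r.inv().apply(o["wrist_force"]).round(2),"open",round(o["opening"],3))
E
python3 f.py
```

```text
7.05 foot in tool [ -1.77  -0.42 158.91] n [-1.e-03 -7.e-04 -1.e+00] F tool [-1.42 -0.98  1.73] open 0.389
```

{"name": "arm_command", "arguments": {"series": [[0, 0, 0.001, 0, 0, 0, 0], [0, 0, 0.0025, 0, 0, 0, 0], [0, 0, 0.004, 0, 0, 0, 0], [0, 0, 0.0055, 0, 0, 0, 0], [0, 0, 0.007, 0, 0, 0, 0]]}}

```text
time_s: 7.55
eef_pos: [0.5469, 0.0008, 0.1985]
eef_rot: [0.097, 0.919, 0.296, 0.24]
wrist_force: [-6.6, 1.4, 7.3]
opening: 0.391
```

```bash
python3 f.py
```

```text
7.55 foot in tool [ -2.28  -0.91 152.75] n [-2.e-04  2.e-04 -1.e+00] F tool [-1.   -2.1  -9.65] open 0.391
```

{"name": "arm_command", "arguments": {"series": [[0, 0, 0.001, 0, 0, 0, 0], [0, 0, 0.002, 0, 0, 0, 0], [0, 0, 0.003, 0, 0, 0, 0], [0, 0, 0.004, 0, 0, 0, 0], [0, 0, 0.005, 0, 0, 0, 0]]}}

```text
time_s: 8.05
eef_pos: [0.5492, 0.0007, 0.1948]
eef_rot: [0.097, 0.919, 0.296, 0.24]
wrist_force: [-8.2, 0.2, 7.5]
opening: 0.386
```

```bash
python3 f.py
```

```text
8.05 foot in tool [ -2.47  -0.97 148.39] n [-1.e-04  1.e-04 -1.e+00] F tool [ -2.8   -1.87 -10.57] open 0.386
```

{"name": "arm_command", "arguments": {"series": [[0, 0, 0.001, 0, 0, 0, 0], [0, 0, 0.002, 0, 0, 0, 0], [0, 0, 0.003, 0, 0, 0, 0], [0, 0, 0.004, 0, 0, 0, 0], [0, 0, 0.005, 0, 0, 0, 0]]}}

```text
time_s: 8.55
eef_pos: [0.5518, 0.0005, 0.1902]
eef_rot: [0.097, 0.919, 0.296, 0.24]
wrist_force: [-4.8, 0.8, 3.7]
opening: 0.396
```

```bash
python3 f.py
```

```text
8.55 foot in tool [ -2.39  -0.92 143.17] n [-1.e-04  1.e-04 -1.e+00] F tool [-1.49 -1.87 -5.65] open 0.396
```

{"name": "arm_command", "arguments": {"series": [[0, 0, 0.0005, 0, 0, 0, 0], [0, 0, 0.001, 0, 0, 0, 0], [0, 0, 0.0015, 0, 0, 0, 0], [0, 0, 0.002, 0, 0, 0, 0], [0, 0, 0.002, 0, 0, 0, 0]]}}

```text
time_s: 9.05
eef_pos: [0.5526, 0.0006, 0.1891]
eef_rot: [0.097, 0.919, 0.297, 0.24]
wrist_force: [-15.6, -0.3, 15.4]
opening: 0.387
```

```bash
python3 f.py
```

```text
9.05 foot in tool [ -2.58  -0.93 141.79] n [-1.e-04 -1.e-04 -1.e+00] F tool [ -5.33  -2.66 -21.1 ] open 0.387
```

Force fell to about 7 N after the hump and then rose steeply to about 23 N, so the collar is on its stop. I check it in the pictures and hold a moment.

{"name": "arm_command", "arguments": {"series": [[0, 0, 0, 0, 0, 0, 0], [0, 0, 0, 0, 0, 0, 0], [0, 0, 0, 0, 0, 0, 0], [0, 0, 0, 0, 0, 0, 0], [0, 0, 0, 0, 0, 0, 0]]}}

```text
time_s: 9.55
eef_pos: [0.5526, 0.0005, 0.1892]
eef_rot: [0.097, 0.919, 0.296, 0.24]
wrist_force: [-15.4, 1.1, 15.3]
opening: 0.39
```

```bash
python3 f.py; python3 - <<'E'
from fit import *
from look import *
o,m,p,d=look("w5")
mm=camera_model("scene");pp,dd=camera("scene");np.savez("s5.npz",p=pp,d=dd,**mm)
r=rot(o["eef_rot"]);T=r.inv().apply(cloud(dd,mm)[dd>0]-o["eef_pos"])
for a,b in((.094,.108),(.108,.122)):
    k=(T[:,2]>a)&(T[:,2]<b)&(np.hypot(T[:,0],T[:,1])<.022);print("socket",a,circ(T[k],.015))
k=(T[:,2]>.131)&(T[:,2]<.141)&(np.hypot(T[:,0],T[:,1])<.024);print("collar",circ(T[k],.016))
cv2.imwrite("pics/s5.png",cv2.resize(pp[140:240,205:305,::-1],(500,500),interpolation=cv2.INTER_CUBIC))
E
```

```text
9.55 foot in tool [ -2.57  -0.95 141.86] n [-1.e-04 -0.e+00 -1.e+00] F tool [ -4.39  -3.61 -20.99] open 0.39
9.55 [5.526e-01 5.000e-04 1.892e-01] [-0.256  0.058  2.08   0.194  0.496  0.544]
socket 0.094 (array([-0.51521714, -2.03211877]), 152, np.float64(0.9055180007710604))
socket 0.108 (array([-0.56510211, -2.36951458]), 153, np.float64(0.7636944220413798))
collar (array([-0.47995182, -2.35006926]), 146, np.float64(1.1047264357786566))
```

View pics/s5.png

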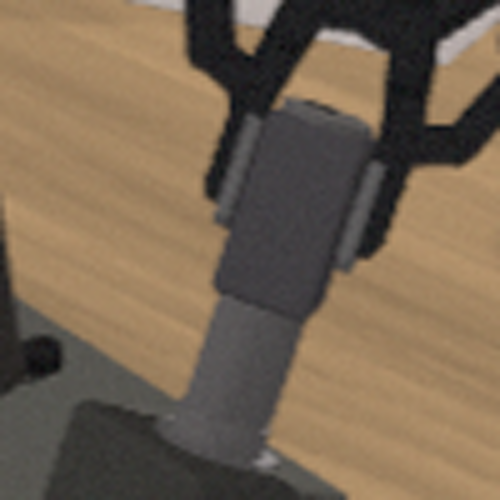

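The picture shows the socket square on the collar, which is down near the port face at crop (215,440). Socket and collar axes agree within 0.4 mm, and the push is steady. Handing in.

```bash
python3 -c "
from bench import ctrl
print(ctrl.hand_in())"; python3 f.py
```

```text
the job is handed in; nothing more can be done
None
the job is handed in; nothing more can be done
```

I took the smallest gauge out of its ring, squared it over the nipple and pressed the collar home. I handed the job in at 9.65 s, still holding and pressing. No verdict was reported.

- **Collar:** the axial force was about 12 N on the way in, fell to about 7 N past the hump, then rose steeply to a steady 23 N or so. That is well under the 60 N limit. The stated 17 N starting force was never seen, because I only read the force at the end of each call.
- **Squareness and seating:** the tool's axis was within about 0.1° of the estimated nipple axis. In the scene camera, the socket and collar axes agreed within 0.4 mm, and the picture shows the collar down near the port face. I had no direct reading of the collar's travel.
- **Grip:** the finger opening was steady at 0.39 and the gauge did not visibly slip.
- **Disagreements:** the first far-off depth fits disagreed by about 4 mm between the wrist and scene cameras. After the arm settled, the wrist, scene and top cameras agreed within 0.2 mm. A side force of about 4–6 N remained at the end, which I left uncorrected.
- **Flask, jar and pen:** the arm's path kept clear of them, but I did not measure their positions again afterwards.

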